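Seat a mortising template on its locating pins

TASK

Put the wooden routing template onto the jig block, sliding it about gently on top of the two steel pins until its two holes drop over them (round hole at the turn-button end) and it lies flush on the jig; never force it down (stay below about 50 N). Then swing the jig's turn-button in over the template's edge, square to that edge, let go, and leave the other things on the bench where they are.

Things in the scene. Friction and masses are not known exactly. Their poses are not given: they have to be found in the camera images.
- template: Loose routing template, 0.2 to 0.45 kg: brown wooden plate 190 (its x) x 110 (y) x 9 mm with two holes for the pins, a 62 x 14 mm mortise window (at x 0, y +34, not for the pins) and a dark handle block on top. Origin: middle of its underside, z up. Starts flat on the bench, left or right of the middle, the jig on the other side; each is turned up to 0.35 rad from the robot's axes.
- template_handle (a point): Top middle of the template's handle block: 60 (template x) x 24 (y) mm, reaching from 9 to 43 mm above the underside, at x 0, y 0, z 43. Grip it across its 24 mm.
- template_round (a point): Centre of the template's round hole (12.5 mm across), at the underside: x +70, y 0, z 0. The other hole is a slot 20.5 (x) x 12.5 (y) mm at x -60, y 0.
- jig: Fixed plywood block 240 (x) x 200 (y) x 30 mm, flat top 30 mm above the bench. Origin: middle of its underside, z up. Two rigid steel pins stand 8 mm above the top, 10 mm thick, tips tapered over 2 mm to 6 mm. Underside of the template: 38 mm above the bench when resting on the pin tips, 30 mm when seated. Seated, its axes lie along the jig's, its origin over the jig's but for the pins' shift.
- jig_pin (a point): Nominal centre of the round hole's pin on the jig's top (jig x +70, y 0, z 30); the slot's pin is nominally at x -60, y 0. Both pins sit on an adjustable aluminium bar, clamped off nominal: shifted together by an unknown 0 to 6 mm either way along jig x and along jig y, not turned. No reading tells this shift (the pins can be seen, or felt with the template).
- holddown (a joint): Turn-button angle, rad, counterclockwise from above: steel bar 66 x 18 x 8 mm on an upright pivot at jig x +68, y -80. 0: along jig +x (open, clear of the template); 1.57: along jig +y, over the template's edge; stops at 1.62. Starts -0.35 to 0.05. Light friction (0.06 Nm), stays where left. Underside 42 mm above the bench, 3 mm over a seated template; an unseated one blocks it.
- holddown_post (a point): Top middle of the turn-button's upright black post, 12 mm thick, 40 mm tall above the bar (50 to 90 mm above the bench), 45 mm from the pivot. Moves with the button.
- screwdriver: Screwdriver 160 mm long lying on the bench between template and jig. A bystander.
- glue: White round glue bottle, 56 mm thick, 150 mm tall, at the far side. A bystander.
- mallet: Wooden mallet, 260 mm, at the far side. A bystander.
- offcut: Wooden offcut 140 x 45 x 30 mm at the far side. A bystander.
- tumbler: Dark steel tumbler, 74 mm across, 120 mm tall, at the far right. A bystander.
- square: Try square (wooden stock 110 mm, steel blade) at the left. A bystander.
- jar: Glass jar with a steel cap, 60 mm across, 70 mm tall, at the far side. A bystander.
There are look-alikes about, which are no part of the job. What is shaped like the template but green or red is not meant.

How it is judged:
On the way, in this order (a step that is already met when the one before it is completed fails the run):
1. the template lies seated on the jig, both holes over the pins, the turn-button still open (z of template in the frame of jig between 0.027 and 0.0325 m and horizontal distance between template_round and jig_pin below 0.014 m and angle between the x axis of template and the x axis of jig, either way round below 0.06 rad and angle between template's own z axis and vertical below 0.03 rad and value of joint holddown below 0.6 rad), for 0.2 s.
2. the turn-button is swung in over the template's edge (value of joint holddown above 1.3 rad), for 0.2 s.
At the end, for the whole second after the job is handed in: The template lies flush on the jig's top (within 2.5 mm, tilt under 0.03 rad) with both holes over the pins, round hole at the jig's +x pin, at rest, and the turn-button is over its edge (joint above 1.3 rad) (z of template in the frame of jig between 0.027 and 0.0325 m and horizontal distance between template_round and jig_pin below 0.014 m and angle between the x axis of template and the x axis of jig, either way round below 0.06 rad and angle between template's own z axis and vertical below 0.03 rad and value of joint holddown above 1.3 rad and linear speed of template below 0.02 m/s); the robot touches nothing.
It fails at once if template pressed on the jig, its pins or its turn-button with more than 50 N (contact force between template and jig above 50 N).
It fails at once if a bystander is moved by more than 25 mm (distance of any of screwdriver, glue, mallet, offcut, tumbler, square, jar from where it was at the start of the episode above 0.025 m).
It also fails if it takes over 72 s, if anything falls off the work surface, if the arm or the gripper's body presses on something with over 40 N, if the wrist force passes 120 N, or if a joint passes its speed limit or range.

ROBOT

A 7-joint arm with a two-finger parallel gripper is mounted at the origin on the work surface. World frame = base frame: x ahead of the robot, y to its left, z up, the work surface at z = 0. Lengths are in m, angles in rad, forces in N, time in s.
With the tool pointing down it reaches from about 0.4 to 0.875 m from the base axis. Payload 19.3 kg.
Tool frame: the origin (TCP) lies midway between the tips of the shut fingers; the grasp point (between the pads) lies 19 mm behind it (robot.hold_point_z is the x of the grasp point in the tool frame, in m); x points along the fingers, y is the direction in which the jaws open and shut, and the axes are right-handed (so a half turn about x gives the same grasp; the last joint's range is limited). The gripper opens to 85 mm and grips with 20 to 120 N. Pads are 22 mm wide; open, the fingers measure 114 mm over their backs; the gripper's body (76 mm by 85 mm) begins 54 mm behind the grasp point. The pads swing forward as they close: fully open they stand 13 mm farther back than shut.
Start: joints at [-1.399, 0.521, -0.036, 1.599, 0.021, 1.021, -0.113], TCP at [0.15, 0.607, 0.231] pointing down, gripper open.
Joint ranges: [-2.91, 2.91], [-0.3, 2.13], [-1.5, 1.42], [0.17, 2.43], [-1.26, 4.41], [0.16, 1.93], [-2.52, 2.52]. Speed limits (rad/s): [1.89, 1.89, 2.39, 2.39, 3.01, 3.01, 3.01].

INTERFACE

Orientations are given as [roll, pitch, yaw] about the fixed x, y, z axes, in that order (R = Rz(yaw) Ry(pitch) Rx(roll)).
In Python, from station import sense, cams, robot gives the robot as it stands.
- The arm moves only by the shell command python3 -m creep 'ROWS' [OPENING] [FORCE]. ROWS is JSON, one flat list of numbers, 4 for each row, row after row: the shift along the world's x, y, z in cm, then the turn about the world's z in rad. In form: [tx, ty, tz, roll, tx, ty, tz, roll, ...]. A call has 1 to 20 rows; each row shifts and turns the pose as measured when the row begins; what a row does not reach is not made up. A row lasts 1/8 s, in which the tool goes at most 62.5 mm and 10.7 degrees, less where a joint would pass 70% of its speed; a pose out of reach is approached as far as the arm can. A call with a gripper value outside its range is refused whole. OPENING is the opening, from 0 (shut) to 1 (fully open), set as the call begins (- or left out, the last holds). The fingers move at their own pace and stop on an object; FORCE is the grip in N (left out, the last holds). Time passes only in rows, so rows that do not move let the fingers close. It gives the time, the measured TCP pose, the force and the opening at its end, in the units of the state.
- sense(): the state, without advancing time (a new reading comes with each control period).
- cams.read_camera(name): name is "scene" or "side" or "wrist"; returns a dict with "color" (420x560x3 uint8, blue, green, red), "camera_matrix" (3x3 intrinsics, pixels), "pose" (4x4, takes a point from camera to world coordinates). Camera axes: x right, y down, z forward; pixel columns grow to the right and rows downward; lengths in m; the calibration is good to about 2 mm. The wrist camera is an equidistant fisheye: a pixel r from the principal point sees the ray r / f radians off the axis. A picture is of the moment at which its call begins. There is no depth.
- robot.job_done(): hands the job in, once; it reports no verdict.
The state is a dict: "time_s": time; "joints": joint angles; "qd": joint speeds; "effort": joint torques, N m; "ee_pos": TCP position; "tool_rot": TCP orientation; "ft_force": force on the tool from outside, world axes, zero at the start; "torque": the same for the moment, N m; "gripper_width": finger opening in m.
Only numpy, scipy, OpenCV 4.12 (cv2) and the standard library are available. Lean on these libraries where they do the work, as an engineer would, in place of code of your own. Each camera call takes 0.05 s, during which the arm holds its last target.

## Working session

There is one attempt and no reset: what is moved stays moved. The work goes in short steps, Python scripts to look and compute and a shell command to move; the robot and the scene stay as the last step left them, time stands still between calls to the robot, and variables do not carry over. Pictures are saved under pics/ and viewed, and the job is handed in when it is done.

```bash
ls; mkdir -p pics
python3 - <<'E'
from station import sense,cams,robot
import cv2
s=sense(); print(s)
for n in("scene","side","wrist"):
    c=cams.read_camera(n); cv2.imwrite(f"pics/{n}0.png",c["color"]); print(n,c["camera_matrix"].round(1).tolist(),c["pose"].round(3).tolist())
E
```

```text
pics
{'time_s': 0.0, 'joints': array([-1.39919189,  0.5220351 , -0.03634347,  1.59998801,  0.02119398,
        1.02106373, -0.11279106]), 'qd': array([-0.00026699, -0.00088717, -0.00136127, -0.00109614, -0.00191405,
       -0.00097701, -0.00012687]), 'effort': array([-8.87269471e-04, -9.27103114e+01,  1.97882608e+00, -3.69927406e+01,
        1.76706706e-02,  8.19451350e-03,  3.95864777e-05]), 'ee_pos': array([0.14960602, 0.60650025, 0.23071955]), 'tool_rot': array([-1.51283277,  1.56968678, -1.75462781]), 'ft_force': array([-0.29314536,  0.07053705, -0.2176819 ]), 'torque': array([-0.03065543, -0.00784204, -0.01519913]), 'gripper_width': 0.08543648507356269}
scene [[518.8, 0.0, 286.2], [0.0, 518.8, 209.7], [0.0, 0.0, 1.0]] [[0.394, 0.717, -0.575, 1.387], [0.919, -0.311, 0.242, -0.48], [-0.006, -0.624, -0.781, 1.252], [0.0, 0.0, 0.0, 1.0]]
side [[419.6, 0.0, 285.5], [0.0, 419.6, 213.1], [0.0, 0.0, 1.0]] [[0.88, -0.319, 0.353, 0.073], [-0.476, -0.589, 0.653, -0.974], [-0.0, -0.743, -0.669, 0.942], [0.0, 0.0, 0.0, 1.0]]
wrist [[325.2, 0.0, 272.4], [0.0, 325.2, 210.0], [0.0, 0.0, 1.0]] [[0.239, 0.926, 0.293, 0.075], [0.971, -0.228, -0.072, 0.626], [0.0, 0.302, -0.953, 0.372], [0.0, 0.0, 0.0, 1.0]]
```

View pics/scene0.png

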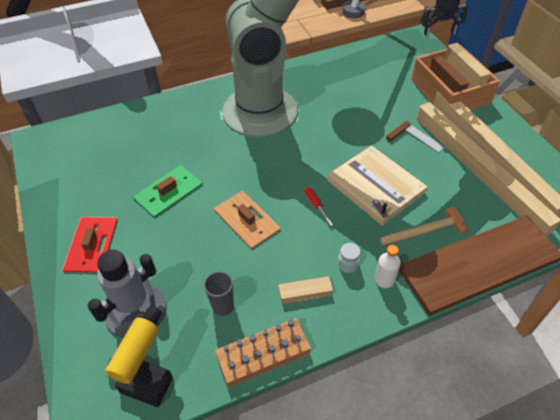

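View pics/side0.png

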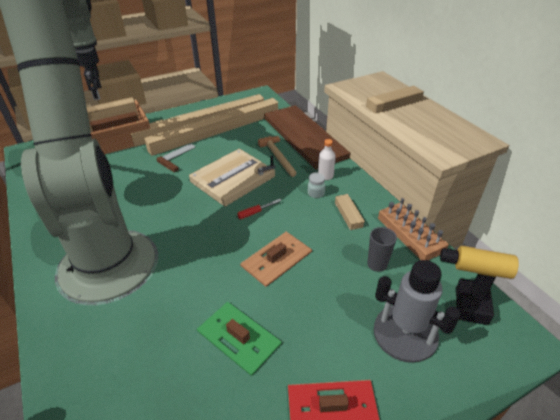

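View pics/wrist0.png

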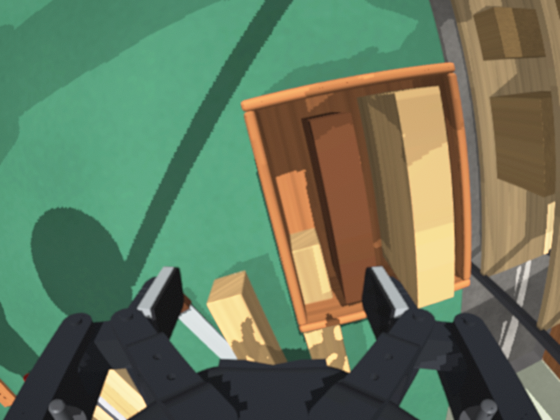

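The scene view has the orange-brown template at about (247,218) and the jig at (378,183) with its post near (382,208). The screwdriver lies between them at (318,205). The wrist camera only sees the box at the left. I'll zoom in for corners.

Run:
```python
import cv2
a=cv2.imread("pics/scene0.png");b=cv2.imread("pics/side0.png")
cv2.imwrite("pics/c1.png",cv2.resize(a[180:255,205:290],None,fx=8,fy=8,interpolation=cv2.INTER_CUBIC)) 
cv2.imwrite("pics/c2.png",cv2.resize(a[140:230,320:435],None,fx=6.5,fy=6.5,interpolation=cv2.INTER_CUBIC))
cv2.imwrite("pics/c3.png",cv2.resize(b[225:290,235:320],None,fx=8,fy=8,interpolation=cv2.INTER_CUBIC))
cv2.imwrite("pics/c4.png",cv2.resize(b[140:210,180:285],None,fx=7.5,fy=7.5,interpolation=cv2.INTER_CUBIC))
```

```text
(no output)
```

View pics/c1.png

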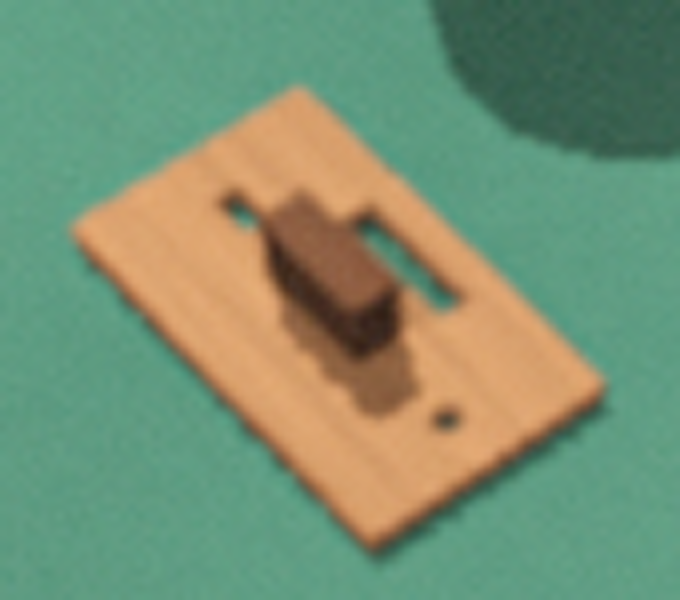

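View pics/c2.png

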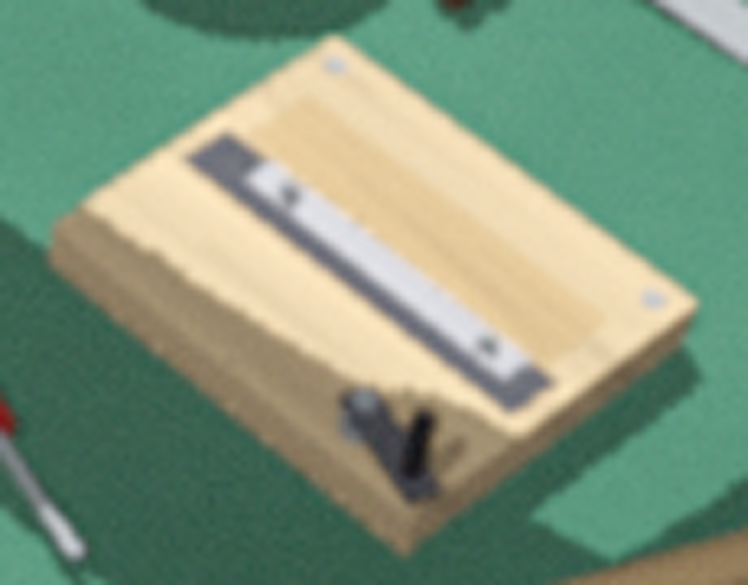

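View pics/c3.png

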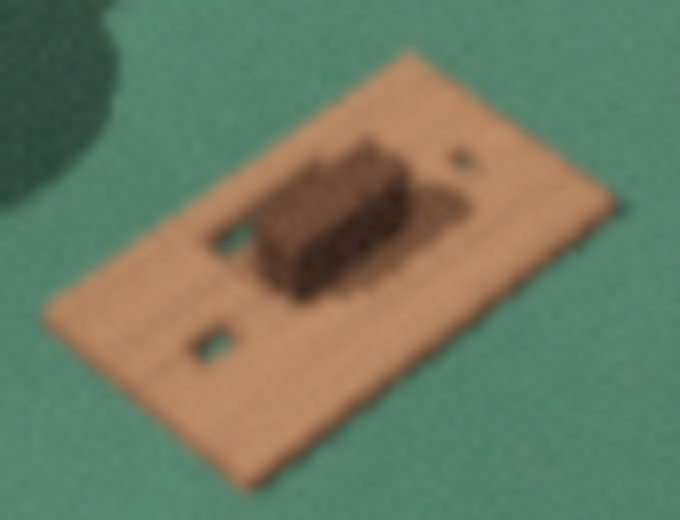

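View pics/c4.png

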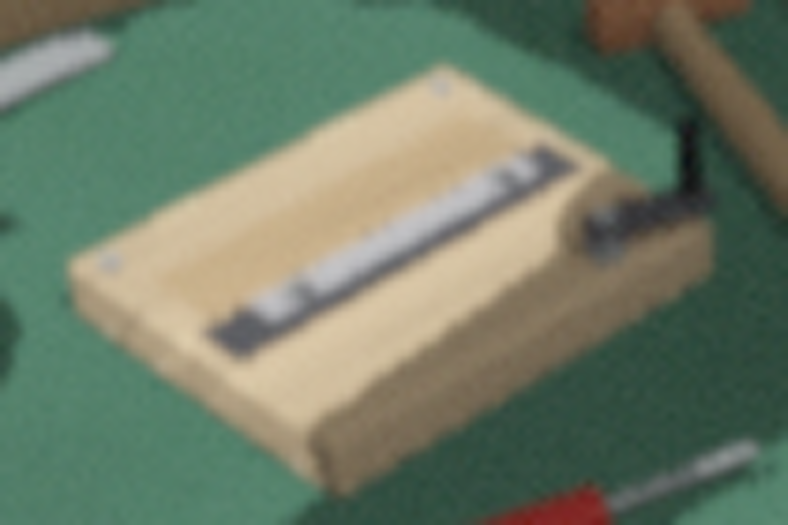

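c1 shows the template's round hole at (443,418), far from the robot, with the slot near (238,205). c2 shows the jig's pins at about (290,195) and (488,345), and the pivot at (358,408). So jig +x also points away from the robot, and no half turn is needed.

```bash
cat > h.py <<'E'
import numpy as np
from station import sense,cams,robot
import cv2
def ray(c,u,v,fish=False):
    K=c["camera_matrix"];x=(u-K[0,2])/K[0,0];y=(v-K[1,2])/K[1,1]
    if fish:
        r=np.hypot(x,y);d=np.array([x/r*np.sin(r),y/r*np.sin(r),np.cos(r)]) if r>1e-9 else np.array([0,0,1.])
    else: d=np.array([x,y,1.])
    return c["pose"][:3,3],c["pose"][:3,:3]@d
def onz(c,u,v,z,fish=False):
    o,d=ray(c,u,v,fish);t=(z-o[2])/d[2];return o+t*d
def snap(n,f):
    c=cams.read_camera(n);cv2.imwrite(f"pics/{f}.png",c["color"])
    np.savez(f"pics/{f}.npz",**c);return c
def load(f): return dict(np.load(f"pics/{f}.npz"))
def crop(f,x0,y0,x1,y1,s,out):
    cv2.imwrite(f"pics/{out}.png",cv2.resize(cv2.imread(f"pics/{f}.png")[y0:y1,x0:x1],None,fx=s,fy=s,interpolation=cv2.INTER_CUBIC))
def un(px,py,x0,y0,s): return x0+(px+.5)/s-.5,y0+(py+.5)/s-.5
E
python3 - <<'E'
from h import *
A=snap("scene","scene1");B=snap("side","side1")
def run(c,x0,y0,s,pts,z):
    return np.array([onz(c,*un(*p,x0,y0,s),z)[:2] for p in pts])
def rep(n,P):
    print(n,P.round(4).tolist(),"c",P.mean(0).round(4),"sides",[round(float(np.linalg.norm(P[i]-P[(i+1)%4])),4) for i in range(4)], "ang of side1", [round(float(np.arctan2(*(P[(i+1)%4]-P[i])[::-1])),4) for i in range(4)])
rep("T scene",run(A,205,180,8,[(300,88),(72,230),(373,540),(605,383)],.009))
rep("T side",run(B,235,225,8,[(45,315),(247,485),(617,203),(410,50)],.009))
rep("J scene",run(A,320,140,6.5,[(335,35),(80,205),(412,515),(697,300)],.03))
rep("J side",run(B,180,140,7.5,[(75,265),(317,440),(713,225),(445,65)],.03))
print("holes",run(A,205,180,8,[(238,205),(443,418)],.009),run(B,235,225,8,[(212,345),(461,159)],.009))
print("handle top",run(A,205,180,8,[(335,250)],.043),run(B,235,225,8,[(335,195)],.043))
print("pins",run(A,320,140,6.5,[(290,195),(488,345)],.034),run(B,180,140,7.5,[(298,290),(515,175)],.034))
print("pivot",run(A,320,140,6.5,[(362,400)],.05),run(B,180,140,7.5,[(600,228)],.05))
print("post top",run(A,320,140,6.5,[(424,412)],.09),run(B,180,140,7.5,[(688,128)],.09))
E
```

```text
T scene [[0.3445, -0.1938], [0.3772, -0.2991], [0.5583, -0.244], [0.5263, -0.1394]] c [ 0.4516 -0.2191] sides [0.1103, 0.1892, 0.1094, 0.1898] ang of side1 [-1.2691, 0.2952, 1.867, -2.851]
T side [[0.3436, -0.1961], [0.3739, -0.3012], [0.5565, -0.2478], [0.527, -0.1379]] c [ 0.4502 -0.2208] sides [0.1094, 0.1903, 0.1138, 0.1924] ang of side1 [-1.2901, 0.2844, 1.8333, -2.8347]
J scene [[0.345, 0.2668], [0.3995, 0.0938], [0.6328, 0.1472], [0.5734, 0.3379]] c [0.4877 0.2114] sides [0.1814, 0.2393, 0.1998, 0.2392] ang of side1 [-1.2656, 0.2251, 1.8728, -2.8398]
J side [[0.3483, 0.262], [0.4014, 0.0843], [0.6334, 0.1447], [0.575, 0.3368]] c [0.4895 0.207 ] sides [0.1855, 0.2397, 0.2008, 0.2387] ang of side1 [-1.2803, 0.2548, 1.8659, -2.8231]
holes [[ 0.3909624  -0.23630881]
 [ 0.51733875 -0.20076538]] [[ 0.39104053 -0.23804828]
 [ 0.51575235 -0.19968602]]
handle top [[ 0.45297418 -0.21709149]] [[ 0.45031909 -0.22186605]]
pins [[0.437892   0.18955643]
 [0.5607812  0.22900433]] [[0.43375738 0.1872864 ]
 [0.56365938 0.22392802]]
pivot [[0.57744427 0.14928101]] [[0.57252174 0.14372993]]
post top [[0.62141309 0.15019295]] [[0.62184262 0.14593895]]
```

Run:
```python
from h import *
from scipy.spatial.transform import Rotation as R
s=sense();m=R.from_euler("xyz",s["tool_rot"]).as_matrix();print(m.round(3)); print(s["time_s"],robot.hold_point_z)
print("cam",load("scene1")["pose"][:3,3])
```

```text
[[-0.     0.24   0.971]
 [-0.001  0.971 -0.24 ]
 [-1.    -0.001  0.   ]]
0.25 -0.0187
cam [ 1.38653672 -0.48042484  1.25186083]
```

```bash
python3 -m creep '[2.9,-3.3,0.2,0.045,2.9,-3.3,0.2,0.045,2.9,-3.3,0.2,0.045,2.9,-3.3,0.2,0.045,2.9,-3.3,0.2,0.045,2.9,-3.3,0.2,0.045,2.9,-3.3,0.2,0.045,2.9,-3.3,0.2,0.045,2.9,-3.3,0.2,0.045,2.9,-3.3,0.2,0.045,2.9,-3.3,0.2,0.045,2.9,-3.3,0.2,0.045,0,0,0,0,0,0,0,0]'
python3 - <<'E'
from h import *
from scipy.spatial.transform import Rotation as R
snap("wrist","w1");s=sense();m=R.from_euler("xyz",s["tool_rot"]).as_matrix();print(np.arctan2(m[1,1],m[0,1]),s["ee_pos"],s["time_s"])
E
```

```text
time_s: 2.0
ee_pos: [0.5057, 0.1961, 0.2551]
tool_rot: [-1.346, 1.57, -1.029]
ft_force: [-0.5, 0.7, 0.2]
gripper_width: 0.085
1.8879984976590167 [0.505706   0.19598748 0.25517415] 2.05
```

View pics/w1.png

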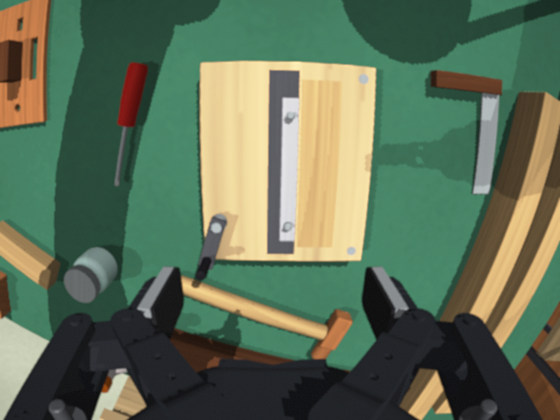

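The wrist view shows the whole jig: corners at about (202,63), (375,68), (360,260) and (208,260). The pins are near (290,117) and (288,227), and the turn-button runs from the pivot (218,225) to its post (205,270). I'll zoom in.

```bash
python3 -c "
from h import *
crop('w1',260,60,330,130,8,'d1');crop('w1',185,195,305,285,6.5,'d2');crop('w1',190,50,390,270,2.7,'d3')"
```

```text
(no output)
```

View pics/d1.png

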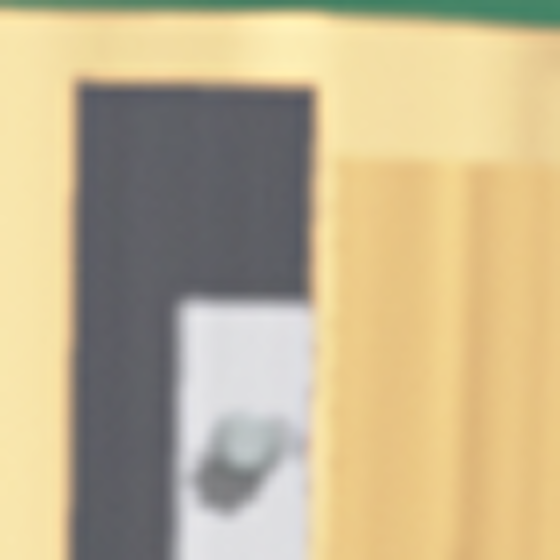

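View pics/d2.png

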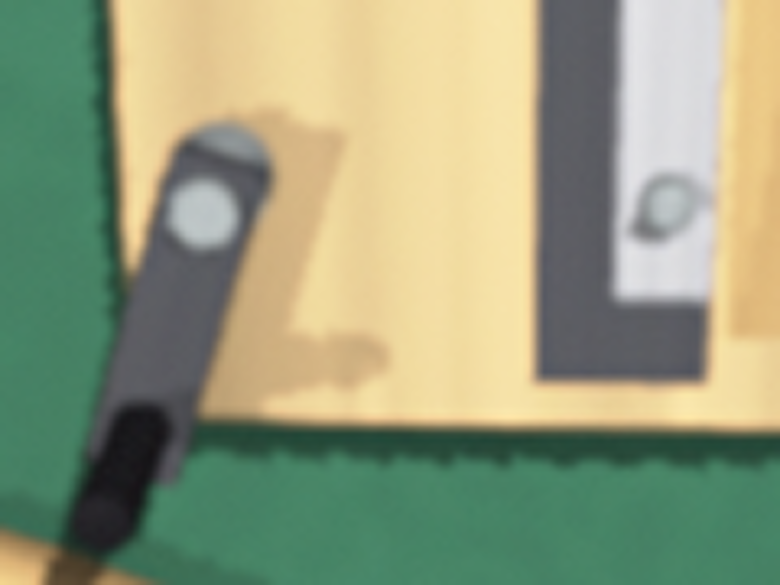

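View pics/d3.png

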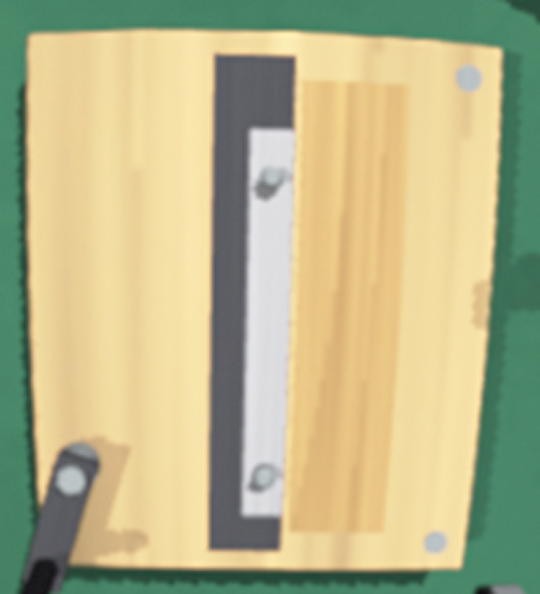

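Run:
```python
from h import *
c=load("w1")
f=lambda p,x0,y0,s,z: onz(c,*un(*p,x0,y0,s),z,True)[:2]
ps=f((245,437),260,60,8,.038);pr=f((668,203),185,195,6.5,.038)
print("pins",ps,pr,np.linalg.norm(pr-ps),"yaw",np.arctan2(*(pr-ps)[::-1]))
C=[f(p,190,50,2.7,.03) for p in [(28,33),(502,47),(462,570)]]
print("corners",C,[np.linalg.norm(C[i+1]-C[i]) for i in (0,1)],np.arctan2(*(C[1]-C[0])[::-1])-np.pi/2,np.arctan2(*(C[2]-C[1])[::-1]))
print("jig c",(C[0]+C[2])/2)
pv=f((203,213),185,195,6.5,.052);po=f((105,522),185,195,6.5,.09)
print("pivot",pv,"post",po,np.linalg.norm(po-pv),np.arctan2(*(po-pv)[::-1]))
```

```text
pins [0.4307178  0.19226311] [0.55375837 0.23082254] 0.12894111146578457 yaw 0.30369363418202233
corners [array([0.40320767, 0.07766365]), array([0.34434171, 0.26714907]), array([0.57284166, 0.33856808])] [np.float64(0.19841856221609808), np.float64(0.23940112390633056)] 0.30120967220270156 0.3029357836876484
jig c [0.48802466 0.20811586]
pivot [0.57646347 0.15160219] post [0.61997238 0.15174477] 0.043509143703360335 0.003277206512655267
```

```bash
python3 -m creep '[-0.6,-5.2,0,-0.003,-0.6,-5.2,0,-0.003,-0.6,-5.2,0,-0.003,-0.6,-5.2,0,-0.003,-0.6,-5.2,0,-0.003,-0.6,-5.2,0,-0.003,-0.6,-5.2,0,-0.003,-0.6,-5.2,0,-0.003,0,0,0,0,0,0,0,0]'
python3 - <<'E'
from h import *
from scipy.spatial.transform import Rotation as R
snap("wrist","w2");s=sense();m=R.from_euler("xyz",s["tool_rot"]).as_matrix();print(np.arctan2(m[1,1],m[0,1]),s["ee_pos"],s["time_s"])
crop('w2',170,30,390,270,2.5,'e1')
E
```

```text
time_s: 3.3
ee_pos: [0.4536, -0.2209, 0.2557]
tool_rot: [0.095, 1.568, 0.404]
ft_force: [0.1, -0.0, 0.9]
gripper_width: 0.0856
1.8795127001828869 [ 0.45355189 -0.2209705   0.25571563] 3.35
```

View pics/e1.png

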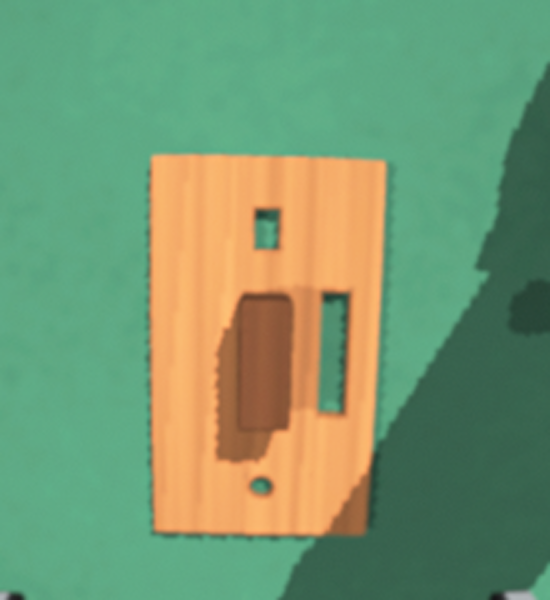

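The crop shows the template plainly: corners (151,155), (387,160), (367,534) and (153,532), the slot at (267,229), the round hole at (261,486), and the handle top spanning (240–292, 297–428).

Run:
```python
from h import *
c=load("w2")
f=lambda p,z: onz(c,*un(*p,170,30,2.5),z,True)[:2]
P=np.array([f(p,.009) for p in [(151,155),(387,160),(367,534),(153,532)]])
print(P,P.mean(0),[np.linalg.norm(P[(i+1)%4]-P[i]) for i in range(4)],np.arctan2(*(P[2]-P[1])[::-1]),np.arctan2(*(P[3]-P[0])[::-1]),np.arctan2(*(P[1]-P[0])[::-1])-np.pi/2)
s,r=f((267,229),.009),f((261,486),.009);print("holes",s,r,np.linalg.norm(r-s),np.arctan2(*(r-s)[::-1]), r-70e-3*(r-s)/np.linalg.norm(r-s))
h=np.array([f(p,.043) for p in [(241,298),(292,298),(288,429),(239,429)]]);print("handle",h.mean(0),np.linalg.norm(h[1]-h[0]),np.linalg.norm(h[2]-h[1]))
```

```text
[[ 0.37426334 -0.29754646]
 [ 0.34238753 -0.19107876]
 [ 0.52430828 -0.1369242 ]
 [ 0.55713913 -0.24393242]] [ 0.44952457 -0.21737046] [np.float64(0.11113702733463494), np.float64(0.1898101068141231), np.float64(0.11193133530655504), np.float64(0.1905728703774642)] 0.2893289585645781 0.2851807534031478 0.2909009520271071
holes [ 0.39209731 -0.23462228] [ 0.5155015  -0.19805493] 0.1287080608611162 0.2880789011390034 [ 0.44838609 -0.21794269]
handle [ 0.4484612  -0.21792539] 0.022254193175250615 0.05965765370233839
```

```bash
python3 -m creep '[-0.1,0.1,-4,-0.007,-0.1,0.1,-4,-0.007,-0.1,0.1,-4,-0.007,-0.1,0,-4,0,0,0,-3.5,0,0,0,0,0]'
python3 - <<'E'
from h import *
from scipy.spatial.transform import Rotation as R
s=sense();m=R.from_euler("xyz",s["tool_rot"]).as_matrix();print(np.arctan2(m[1,1],m[0,1]),s["ee_pos"],s["time_s"])
E
```

```text
time_s: 4.1
ee_pos: [0.4528, -0.2089, 0.0567]
tool_rot: [0.051, 1.563, 0.351]
ft_force: [0.2, 1.5, 0.4]
gripper_width: 0.0849
1.8708599636309402 [ 0.45276044 -0.20894489  0.05674476] 4.1
```

```bash
cat > st.py <<'E'
from h import *
from scipy.spatial.transform import Rotation as R
s=sense();m=R.from_euler("xyz",s["tool_rot"]).as_matrix();print("jawyaw",np.arctan2(m[1,1],m[0,1]).round(4),"xdir",m[:,0].round(4),s["ee_pos"].round(4),s["ft_force"].round(1),"tq",s["torque"].round(2),s["gripper_width"].round(4),s["time_s"])
E
python3 -m creep '[-0.2,-0.4,0,-0.006,-0.2,-0.4,0,-0.006,0,0,0,0]' ; python3 st.py
```

```text
time_s: 4.47
ee_pos: [0.4504, -0.2172, 0.0602]
tool_rot: [-0.169, 1.56, 0.12]
ft_force: [0.0, 0.2, -0.3]
gripper_width: 0.0852Traceback (most recent call last):
  File "st.py", line 3, in <module>
    s=sense();m=R.from_euler("xyz",s["tool_rot"]).as_matrix();print("jawyaw",np.arctan2(m[1,1],m[0,1]).round(4),"xdir",m[:,0].round(4),s["ee_pos"].round(4),s["ft_force"].round(1),"tq",s["torque"].round(2),s["gripper_width"].round(4),s["time_s"])
                                                                                                                                                                                                             ^^^^^^^^^^^^^^^^^^^^^^^^
AttributeError: 'float' object has no attribute 'round'
```

```bash
sed -i 's/s\["gripper_width"\].round(4)/round(s["gripper_width"],4)/' st.py; python3 st.py; python3 -m creep '[-0.1,0,-1.6,-0.004,0,0,-1.5,-0.004,0,0,-1.4,0,0,0,0,0]' ; python3 st.py
```

```text
jawyaw 1.8594 xdir [ 0.0112  0.0013 -0.9999] [ 0.4504 -0.2172  0.0602] [ 0.   0.2 -0.3] tq [-0.02  0.04 -0.01] 0.0852 4.475
time_s: 4.97
ee_pos: [0.4494, -0.2171, 0.0125]
tool_rot: [-0.169, 1.559, 0.11]
ft_force: [-0.2, 0.6, -0.7]
gripper_width: 0.0857
jawyaw 1.8508 xdir [ 0.0118  0.0013 -0.9999] [ 0.4494 -0.2171  0.0125] [-0.2  0.6 -0.7] tq [-0.    0.04 -0.05] 0.0857 4.975
```

```bash
python3 -m creep '[0,0,0,0.008,0,0,0,0,0,0,0,0,0,0,0,0,0,0,0,0]' 0 60 ; python3 st.py;  python3 -m creep '[0,0,1,0,0,0,2,0,0,0,2.5,0,0,0,2.5,0,0,0,0,0]' ; python3 st.py
python3 - <<'E'
from h import *
snap("wrist","w3");snap("scene","s3")
E
```

```text
time_s: 5.6
ee_pos: [0.4498, -0.2173, 0.0134]
tool_rot: [-0.206, 1.558, 0.082]
ft_force: [-0.3, -0.1, -3.4]
gripper_width: 0.0231
jawyaw 1.8593 xdir [ 0.0127  0.001  -0.9999] [ 0.4498 -0.2173  0.0134] [-0.3 -0.1 -3.4] tq [ 0.   -0.01  0.01] 0.0231 5.6
time_s: 6.22
ee_pos: [0.4492, -0.217, 0.0975]
tool_rot: [-0.174, 1.558, 0.114]
ft_force: [0.5, 0.2, -4.1]
gripper_width: 0.0229
jawyaw 1.8592 xdir [ 0.0123  0.0014 -0.9999] [ 0.4492 -0.217   0.0975] [ 0.5  0.2 -4.1] tq [ 0.04  0.02 -0.05] 0.0229 6.225
```

View pics/w3.png

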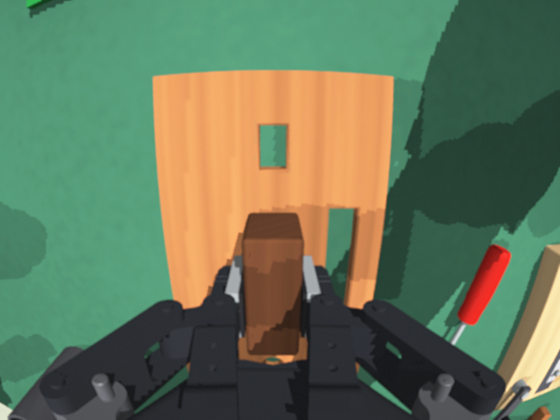

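The template is held square, pinched at 23 mm. The slot is at (273,146) in view. Now I'll carry it over the jig.

```bash
python3 -m creep '[0.1,1,2,0,0.3,3,1.5,0.002,0.4,4.5,0.5,0.002,0.4,4.5,0,0.002,0.4,4.5,0,0.002,0.4,4.5,0,0.002,0.4,4.5,0,0.002,0.4,4.5,0,0.002,0.4,4.2,0,0.002,0.4,3.5,0,0.002,0.3,2,0,0,0,0,0,0,0,0,0,0]' ; python3 st.py
```

```text
time_s: 7.95
ee_pos: [0.4807, 0.2013, 0.125]
tool_rot: [3.102, 1.563, -2.877]
ft_force: [-0.0, -0.2, -4.0]
gripper_width: 0.0231
jawyaw 1.8752 xdir [-0.0075 -0.002  -1.    ] [0.4807 0.2013 0.125 ] [-0.  -0.2 -4. ] tq [-0.03  0.05 -0.03] 0.0231 7.95
```

```bash
python3 -m creep '[0.4,0.5,-1,0,0.4,0.4,-2,0,0,0,-2,0,0,0,-1,0,0,0,0,0]' ; python3 st.py
python3 - <<'E'
from h import *
snap("wrist","w4");snap("scene","s4");snap("side","t4")
crop("s4",310,130,450,230,5.5,"s4c");crop("t4",170,110,290,210,6.5,"t4c")
E
```

```text
time_s: 8.57
ee_pos: [0.49, 0.2076, 0.0615]
tool_rot: [-3.082, 1.563, -2.782]
ft_force: [-1.3, 0.4, -3.6]
gripper_width: 0.0229
jawyaw 1.87 xdir [-0.0076 -0.0029 -1.    ] [0.49   0.2076 0.0615] [-1.3  0.4 -3.6] tq [-0.01 -0.01  0.  ] 0.0229 8.575
```

View pics/w4.png

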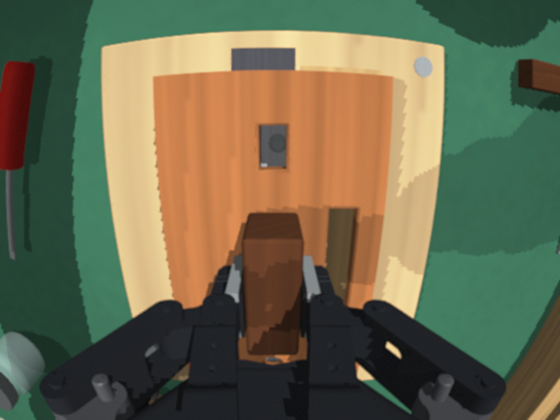

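View pics/s4c.png

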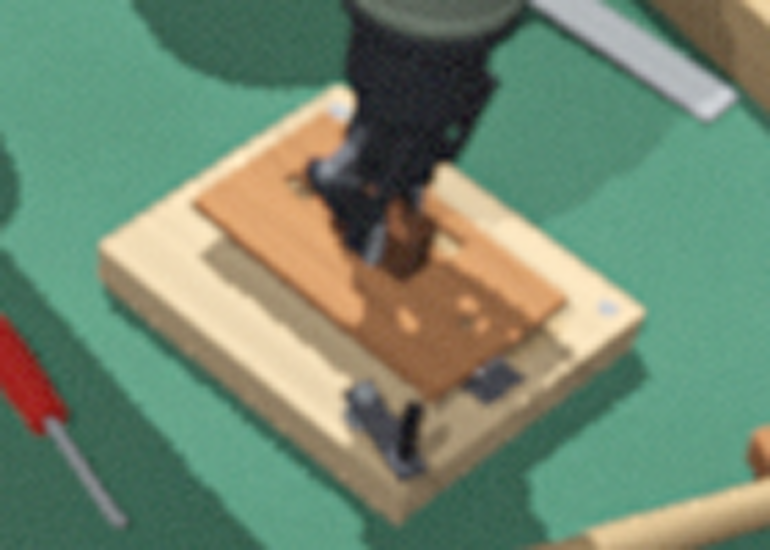

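The slot pin can be seen through the slot in the wrist view, at about (277,142). I'll zoom in.

```bash
python3 -c "
from h import *
crop('w4',248,112,300,180,10,'f1')"
```

```text
(no output)
```

View pics/f1.png

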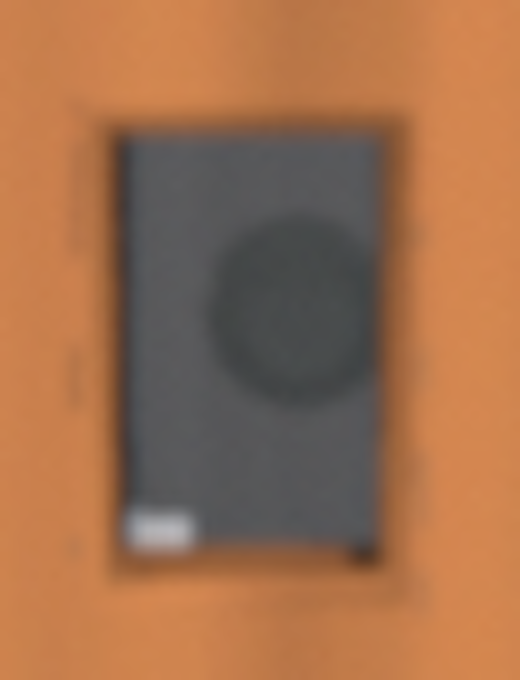

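Run:
```python
from h import *
c=load("w4")
f=lambda p,z: onz(c,*un(*p,248,112,10),z,True)[:2]
E=np.array([f(p,.0481) for p in [(122,132),(382,132),(380,552),(125,552)]])
print("slot",E.mean(0),[np.linalg.norm(E[(i+1)%4]-E[i]) for i in range(4)])
t=np.array([f(p,.0571) for p in [(105,118),(398,118),(396,572),(110,575)]]);print("slot top",t.mean(0),[np.linalg.norm(t[(i+1)%4]-t[i]) for i in range(4)])
p=f((302,309),.036);print("pin",p)
d=p-E.mean(0);y=.300;print("pin-slot in template frame",d@[np.cos(y),np.sin(y)],d@[-np.sin(y),np.cos(y)],d)
```

```text
slot [0.4326877  0.19045724] [np.float64(0.012314225050462969), np.float64(0.0203474662653034), np.float64(0.012342350516078982), np.float64(0.020345362740625973)]
slot top [0.43198454 0.19022261] [np.float64(0.01306942388315846), np.float64(0.020734424715835635), np.float64(0.013063068887072999), np.float64(0.020872030847916605)]
pin [0.43141186 0.19276322]
pin-slot in template frame -0.0005373906220395089 0.0025800233993242836 [-0.00127584  0.00230598]
```

```bash
python3 -m creep '[-0.07,0.13,0,0.004,-0.07,0.13,0,0,0,0,0,0,0,0,0,0]' ; python3 st.py
```

```text
time_s: 9.22
ee_pos: [0.4896, 0.2114, 0.064]
tool_rot: [3.013, 1.567, -2.966]
ft_force: [0.6, -0.5, -3.2]
gripper_width: 0.0231
jawyaw 1.8749 xdir [-4.1e-03 -7.0e-04 -1.0e+00] [0.4896 0.2114 0.064 ] [ 0.6 -0.5 -3.2] tq [ 0.   -0.03  0.04] 0.0231 9.225
```

```bash
python3 -m creep '[-0.1,-0.08,-0.6,0,0,0,-0.3,0,0,0,0,0]' ; python3 st.py
```

```text
time_s: 9.6
ee_pos: [0.4884, 0.2104, 0.0542]
tool_rot: [3.047, 1.566, -2.933]
ft_force: [0.8, 0.0, -3.8]
gripper_width: 0.0237
jawyaw 1.8748 xdir [-4.4e-03 -9.0e-04 -1.0e+00] [0.4884 0.2104 0.0542] [ 0.8  0.  -3.8] tq [-0.01 -0.02 -0.02] 0.0237 9.6
```

Position and yaw are on target. Descending in small steps.

```bash
python3 -m creep '[0,0,-0.2,0,0,0,-0.2,0]' ; python3 st.py; python3 -m creep '[0,0,-0.2,0]' ; python3 st.py
```

```text
time_s: 9.85
ee_pos: [0.4885, 0.2104, 0.05]
tool_rot: [3.031, 1.566, -2.948]
ft_force: [0.2, -0.8, -3.7]
gripper_width: 0.023
jawyaw 1.8748 xdir [-4.2e-03 -8.0e-04 -1.0e+00] [0.4885 0.2104 0.05  ] [ 0.2 -0.8 -3.7] tq [0.02 0.01 0.04] 0.023 9.85
time_s: 9.98
ee_pos: [0.4885, 0.2104, 0.0479]
tool_rot: [3.024, 1.566, -2.956]
ft_force: [0.6, -0.6, -4.0]
gripper_width: 0.0233
jawyaw 1.8748 xdir [-4.3e-03 -8.0e-04 -1.0e+00] [0.4885 0.2104 0.0479] [ 0.6 -0.6 -4. ] tq [0.02 0.04 0.01] 0.0233 9.975
```

No force at 3.5 mm below the tip height, so the holes are going over the pins. Continuing gently.

```bash
python3 -m creep '[0,0,-0.2,0]' ; python3 st.py; python3 -m creep '[0,0,-0.15,0]' ; python3 st.py;  python3 -m creep '[0,0,-0.1,0]' ; python3 st.py
```

```text
time_s: 10.1
ee_pos: [0.4885, 0.2104, 0.0458]
tool_rot: [3.031, 1.567, -2.948]
ft_force: [0.4, 0.1, -3.2]
gripper_width: 0.0233
jawyaw 1.8748 xdir [-4.2e-03 -8.0e-04 -1.0e+00] [0.4885 0.2104 0.0458] [ 0.4  0.1 -3.2] tq [-0.03 -0.07  0.02] 0.0233 10.1
time_s: 10.22
ee_pos: [0.4884, 0.2104, 0.0441]
tool_rot: [3.033, 1.566, -2.946]
ft_force: [-3.8, -0.1, 3.3]
gripper_width: 0.0233
jawyaw 1.8749 xdir [-4.4e-03 -9.0e-04 -1.0e+00] [0.4884 0.2104 0.0441] [-3.8 -0.1  3.3] tq [-0.14  0.2  -0.05] 0.0233 10.225
time_s: 10.35
ee_pos: [0.4882, 0.2104, 0.0432]
tool_rot: [3.032, 1.566, -2.947]
ft_force: [-7.3, -2.2, 8.1]
gripper_width: 0.0234
jawyaw 1.8749 xdir [-0.0049 -0.001  -1.    ] [0.4882 0.2104 0.0432] [-7.3 -2.2  8.1] tq [-0.27  0.7  -0.01] 0.0234 10.35
```

Contact came at underside ≈ 30 mm, which is the seated height. Releasing and looking.

```bash
python3 -m creep '[0,0,0,0,0,0,0,0,0,0,0,0,0,0,0,0]' 0.8 ; python3 st.py;  python3 -m creep '[0,0,2,0,0,0,4,0,0,0,5,0,0,0,5,0,0,0,5,0,0,0,0,0,0,0,0,0]' ; python3 st.py
python3 - <<'E'
from h import *
snap("wrist","w5");snap("scene","s5");snap("side","t5")
crop("s5",310,130,450,230,5.5,"s5c");crop("t5",170,120,290,210,6.5,"t5c")
E
```

```text
time_s: 10.85
ee_pos: [0.4889, 0.2106, 0.0436]
tool_rot: [2.92, 1.567, -3.059]
ft_force: [-0.5, -0.2, -1.0]
gripper_width: 0.0682
jawyaw 1.8747 xdir [-3.4e-03 -3.0e-04 -1.0e+00] [0.4889 0.2106 0.0436] [-0.5 -0.2 -1. ] tq [-0.01 -0.03 -0.04] 0.0682 10.85
time_s: 11.72
ee_pos: [0.4876, 0.2099, 0.26]
tool_rot: [2.928, 1.567, -3.052]
ft_force: [1.1, -0.8, -0.5]
gripper_width: 0.0684
jawyaw 1.8746 xdir [-4.1e-03 -4.0e-04 -1.0e+00] [0.4876 0.2099 0.26  ] [ 1.1 -0.8 -0.5] tq [-0.   -0.03  0.01] 0.0684 11.725
```

View pics/w5.png

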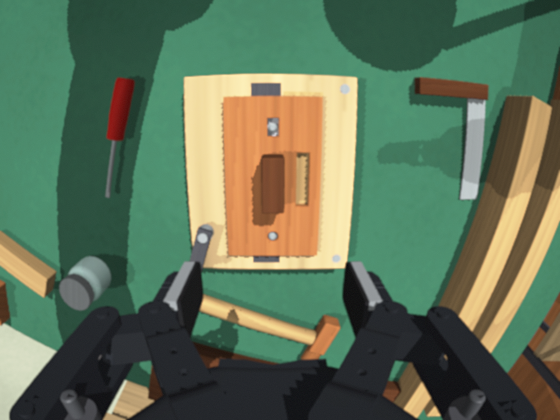

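View pics/t5c.png

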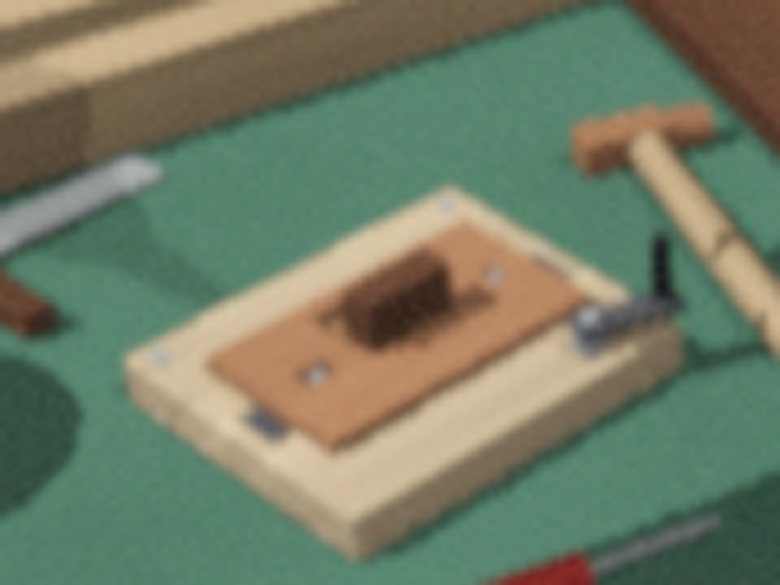

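View pics/s5c.png

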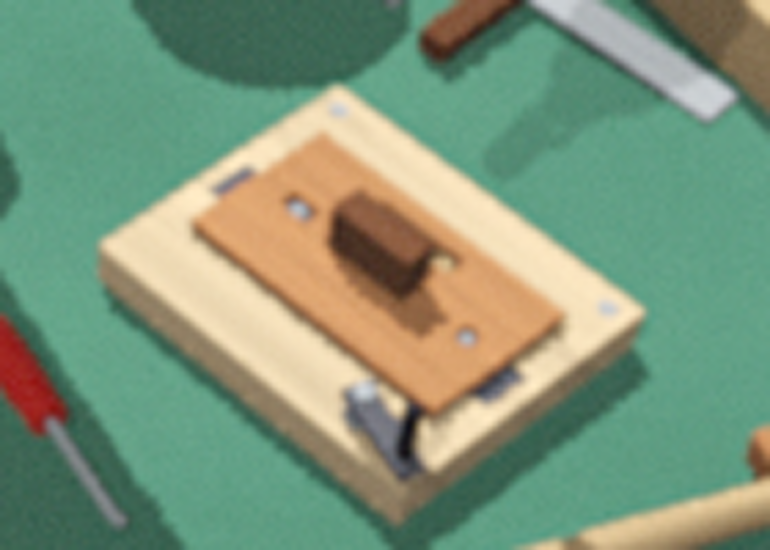

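The pins show in both holes: at (273,126) and (273,236) in the wrist view. The template lies flat and square, and the button is still open. Next I'll check seating numerically and see what stands near the post before pushing it.

Run:
```python
from h import *
A=load("s5");B=load("t5");W=load("w5")
J=np.array([.488,.208]);y=.303;Rj=np.array([[np.cos(y),-np.sin(y)],[np.sin(y),np.cos(y)]])
f=lambda x,y_: (J+Rj@np.array([x,y_])/1000).round(4)
P=np.array([onz(W,u,v,.039,True)[:2] for u,v in [(224,97),(323,97),(317,257),(227,256)]])
print("T corners in jig mm",((P-J)@Rj*1000).round(1).tolist(), "mean",((P.mean(0)-J)@Rj*1000).round(1))
print("jar cap",onz(W,85,283,.06,True),"glue base(scene px 388,285)",onz(A,385,284,.0),"mallet head near",onz(W,325,330,.03,True),"mallet handle end",onz(W,200,302,.02,True))
piv=np.array([68,-80])
for th in (-.3,0,.3,.6,.9,1.2,1.4,1.57):
    t=np.array([-np.sin(th),np.cos(th)]);d=6+11*abs(t[0])+14.5*t[1]
    print(th,f(*(piv+45*np.array([np.cos(th),np.sin(th)])-d*t)))
print("start",f(111,-122))
```

```text
T corners in jig mm [[-93.0, -50.7], [-93.2, 58.4], [98.6, 58.2], [97.3, -53.5]] mean [2.4 3.1]
jar cap [0.69430394 0.00508547 0.06      ] glue base(scene px 388,285) [0.81533294 0.05380135 0.        ] mallet head near [0.67624149 0.34959681 0.03      ] mallet handle end [0.68962132 0.16662412 0.02      ]
-0.3 [0.6218 0.129 ]
0 [0.6258 0.1458]
0.3 [0.6269 0.1584]
0.6 [0.6236 0.1723]
0.9 [0.615  0.1854]
1.2 [0.6013 0.1954]
1.4 [0.59   0.1991]
1.57 [0.5796 0.2   ]
start [0.6303 0.1247]
```

View pics/s5.png

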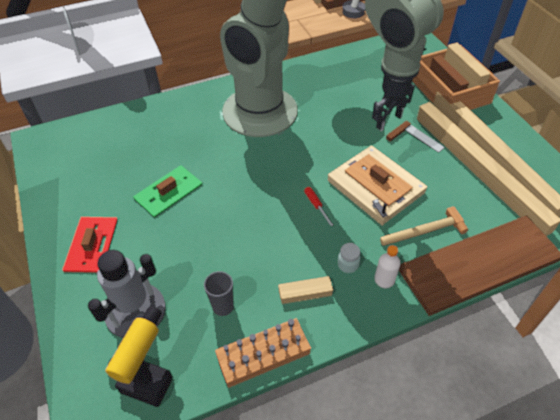

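```bash
python3 -m creep '[2.8,-1.8,0,0,2.8,-1.8,0,0,2.8,-1.8,0,0,2.8,-1.8,0,0,2.8,-1.8,-2,0,0,0,-4,0,0,0,-4,0,0,0,0,0]' 0; python3 st.py
```

```text
time_s: 12.88
ee_pos: [0.6291, 0.1155, 0.1486]
tool_rot: [-3.117, 1.554, -2.813]
ft_force: [0.3, 0.2, 0.3]
gripper_width: -0.0002
jawyaw 1.8756 xdir [-0.0161 -0.0055 -0.9999] [0.6291 0.1155 0.1486] [0.3 0.2 0.3] tq [ 0.03 -0.    0.04] -0.0002 12.875
```

```bash
python3 -m creep '[0,0,-3,0,0,0,-3,0,0,0,-2,0,0,0,0,0]'; python3 st.py
python3 - <<'E'
from h import *
snap("side","t6");crop("t6",190,90,340,200,5.2,"t6c");snap("wrist","w6")
E
```

```text
time_s: 13.38
ee_pos: [0.6313, 0.1162, 0.0709]
tool_rot: [-3.098, 1.558, -2.793]
ft_force: [0.7, -0.4, 0.2]
gripper_width: 0.0
jawyaw 1.8759 xdir [-0.0124 -0.0045 -0.9999] [0.6313 0.1162 0.0709] [ 0.7 -0.4  0.2] tq [0.03 0.01 0.01] 0.0 13.375
```

View pics/t6c.png

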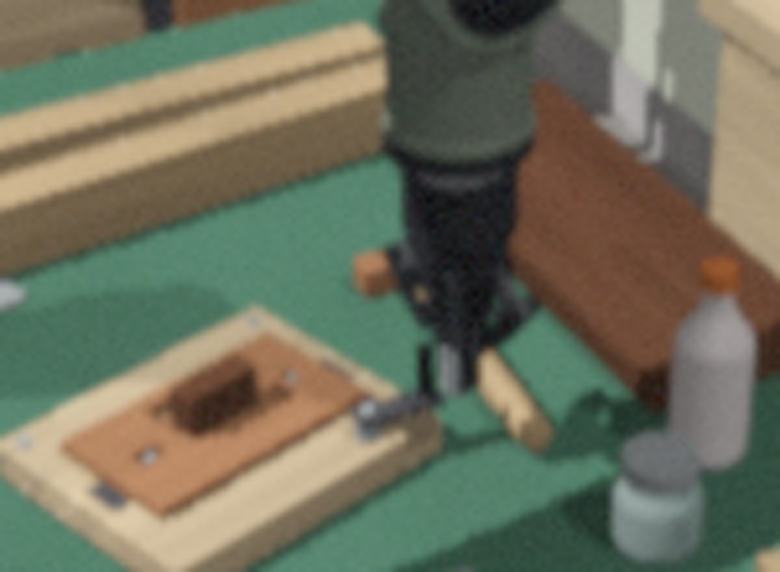

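View pics/w6.png

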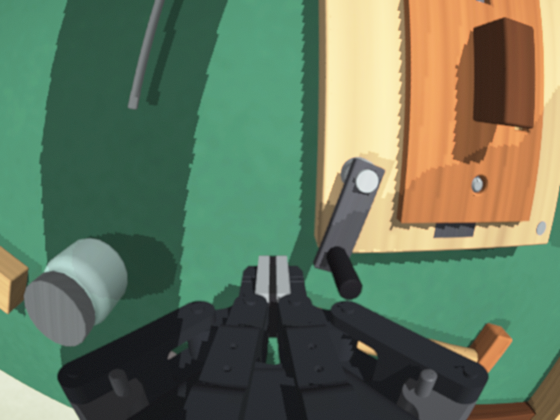

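The fingertips are at (272,270), just to the -y side of the post at (345,275), with a clear gap. Pushing along the arc in short stages.

```bash
python3 -m creep '[-0.2,0.8,-0.4,0,-0.1,0.8,0,0,-0.1,0.8,0,0,0,0.7,0,0,0,0.7,0,0,0,0,0,0]'; python3 st.py; python3 -m creep '[-0.1,0.6,0,0,-0.2,0.6,0,0,-0.2,0.5,0,0,0,0,0,0]'; python3 st.py;python3 -c "
from h import *
snap('wrist','w7')"
```

```text
time_s: 14.22
ee_pos: [0.6289, 0.1577, 0.0707]
tool_rot: [-3.025, 1.563, -2.719]
ft_force: [0.6, 0.4, -0.6]
gripper_width: -0.0001
jawyaw 1.8765 xdir [-0.0072 -0.0032 -1.    ] [0.6289 0.1577 0.0707] [ 0.6  0.4 -0.6] tq [-0.01  0.01  0.01] -0.0001 14.225
time_s: 14.72
ee_pos: [0.6237, 0.1758, 0.0708]
tool_rot: [-3.02, 1.563, -2.715]
ft_force: [0.5, -0.6, -0.1]
gripper_width: 0.0003
jawyaw 1.8762 xdir [-0.0068 -0.0031 -1.    ] [0.6237 0.1758 0.0708] [ 0.5 -0.6 -0.1] tq [-0.01 -0.01 -0.05] 0.0003 14.725
```

View pics/w7.png

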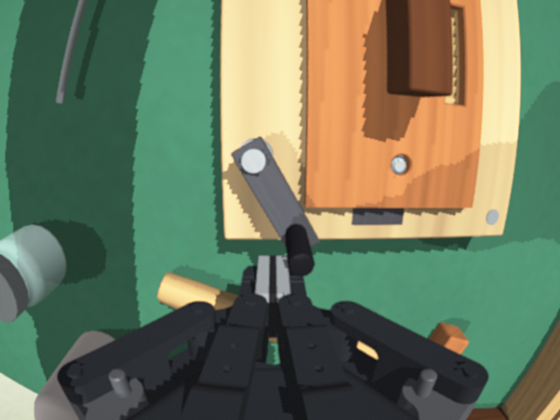

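The button has swung to about 0.5 rad. The post is at (300,245), with the fingers pushing from behind it. Continuing.

```bash
python3 -m creep '[-0.3,0.5,0,0,-0.4,0.5,0,0,-0.5,0.4,0,0,-0.6,0.3,0,0,-0.6,0.2,0,0,0,0,0,0]'; python3 st.py;python3 -c "
from h import *
snap('wrist','w8')"
```

```text
time_s: 15.52
ee_pos: [0.598, 0.1958, 0.0709]
tool_rot: [-3.006, 1.564, -2.701]
ft_force: [0.2, -0.7, 0.4]
gripper_width: -0.0002
jawyaw 1.8758 xdir [-0.0065 -0.0031 -1.    ] [0.598  0.1958 0.0709] [ 0.2 -0.7  0.4] tq [ 0.03  0.02 -0.04] -0.0002 15.525
```

View pics/w8.png

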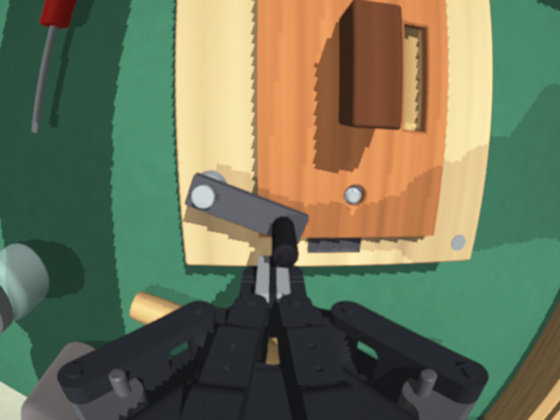

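The button is at about 1.2 rad (bar from (203,196) to (285,228)). Pushing the last part nearly along world -x.

```bash
python3 -m creep '[-0.5,0.05,0,0,-0.5,0,0,0,-0.3,-0.05,0,0,0,0,0,0]'; python3 st.py;python3 -c "
from h import *
c=snap('wrist','w9')
p=onz(c,272,262,.07,True);print(p)"
```

```text
time_s: 16.08
ee_pos: [0.5847, 0.196, 0.0711]
tool_rot: [-3.051, 1.565, -2.746]
ft_force: [0.7, 0.3, -0.3]
gripper_width: -0.0003
jawyaw 1.8756 xdir [-0.0057 -0.0024 -1.    ] [0.5847 0.196  0.0711] [ 0.7  0.3 -0.3] tq [ 0.02 -0.05  0.02] -0.0003 16.075
[0.57988715 0.19466182 0.07      ]
```

View pics/w9.png

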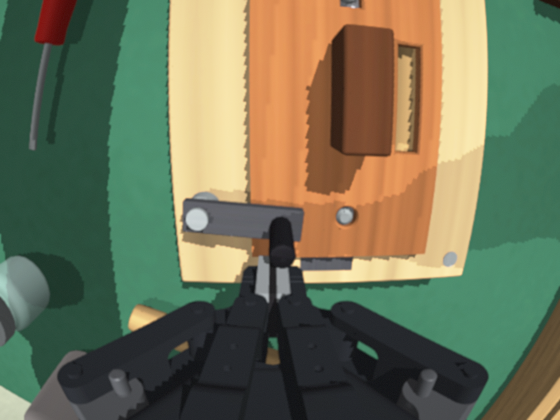

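Run:
```python
from h import *
c=load("w9")
g=lambda u,v:onz(c,u,v,.05,True)[:2]
for a,b in [((188,201),(300,209)),((186,232),(268,238))]:
    d=g(*b)-g(*a);print(np.arctan2(d[1],d[0])-.303)
crop("w9",175,185,315,280,5.5,"w9c")
```

```text
1.4976422729238463
1.502377865403095
```

View pics/w9c.png

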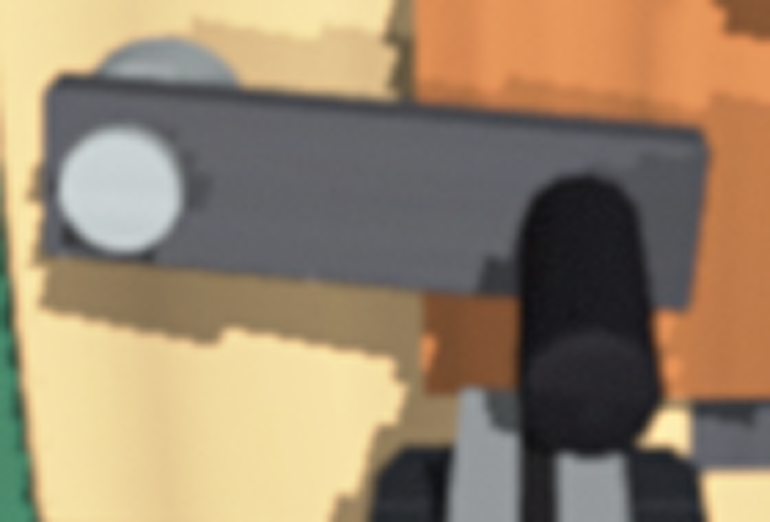

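The bar is at about 1.50 rad by both edges, so 3 mm more makes it square.

```bash
python3 -m creep '[-0.3,-0.05,0,0,0,0,0,0]'; python3 st.py; python3 -m creep '[1.5,0.1,0,0,1.5,0.1,0,0,0,0,3,0,0,0,5,0,0,0,5,0,-2,0,4,0,-3,0,0,0,-3,0,0,0,-3,0,0,0,0,0,0,0,0,0,0,0]'; python3 st.py;python3 -c "
from h import *
c=snap('wrist','w10');snap('scene','s10');snap('side','t10');crop('t10',170,120,290,210,6.5,'t10c');crop('w10',170,60,370,280,2.7,'w10c')"
```

```text
time_s: 16.38
ee_pos: [0.5816, 0.1953, 0.071]
tool_rot: [-3.039, 1.564, -2.734]
ft_force: [0.5, -0.1, 0.1]
gripper_width: -0.0001
jawyaw 1.8754 xdir [-0.0058 -0.0025 -1.    ] [0.5816 0.1953 0.071 ] [ 0.5 -0.1  0.1] tq [-0.01  0.05  0.  ] -0.0001 16.375
time_s: 17.75
ee_pos: [0.4976, 0.1941, 0.2454]
tool_rot: [-2.935, 1.56, -2.633]
ft_force: [0.3, -0.0, -0.4]
gripper_width: 0.0003
jawyaw 1.8733 xdir [-0.0097 -0.0054 -0.9999] [0.4976 0.1941 0.2454] [ 0.3 -0.  -0.4] tq [0.   0.01 0.02] 0.0003 17.75
```

View pics/w10c.png

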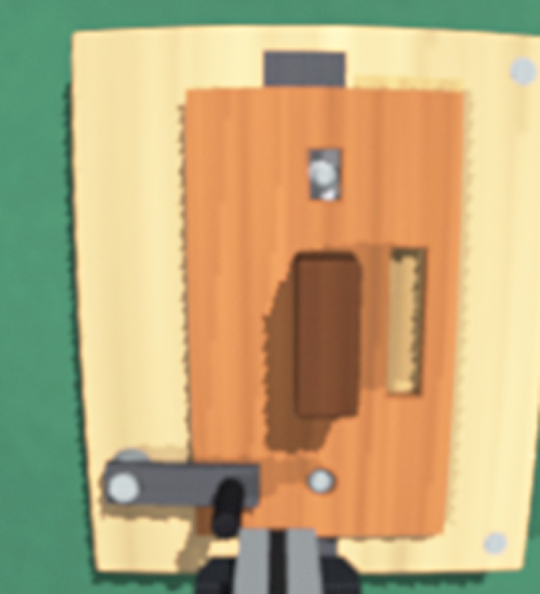

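View pics/t10c.png

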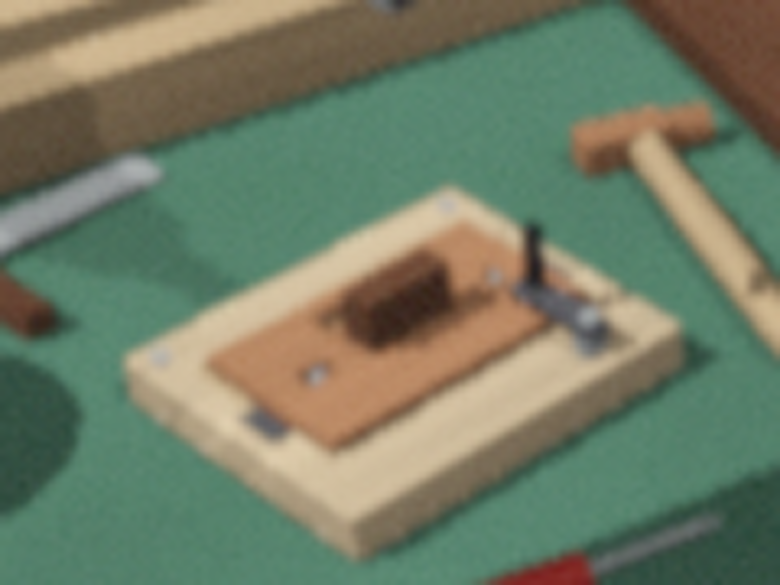

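View pics/s10.png

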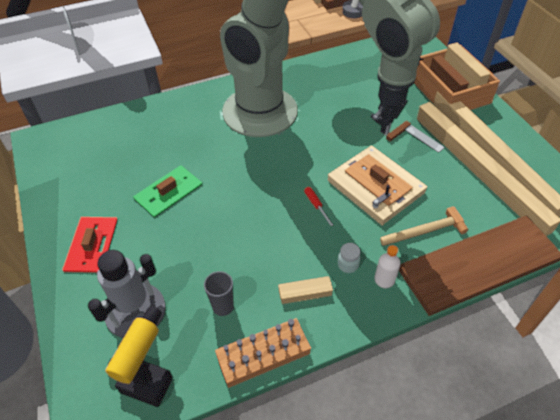

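The button lies square over the template's edge, with its bar from (120,485) to (258,480) in the wrist crop. Both pins show in their holes, and the bystanders look unmoved. I'll check the angle, then hand in.

Run:
```python
from h import *
c=load("w10")
g=lambda u,v:onz(c,*un(u,v,170,60,2.7),.05,True)[:2]
for a,b in [((110,462),(258,465)),((105,504),(212,505))]:
    d=g(*b)-g(*a);print(np.arctan2(d[1],d[0])-.303)
print(abs(cv2.imread("pics/scene1.png").astype(int)-cv2.imread("pics/s10.png"))[220:400,40:].max(-1).__gt__(60).sum(), "changed px on the far side")
print(sense()["time_s"]); robot.job_done()
```

```text
1.5544138950233832
1.5719696597351107
3727 changed px on the far side
17.9
the job is handed in; nothing more can be done
```

Run:
```python
import cv2,numpy as np
a=cv2.imread("pics/scene1.png").astype(int);b=cv2.imread("pics/s10.png").astype(int)
m=(abs(a-b).max(-1)>60).astype(np.uint8);m[:220]=0;m[:,:40]=0
n,l,s,c=cv2.connectedComponentsWithStats(m)
print([x.tolist() for x in s[1:] if x[4]>40])
```

```text
[[224, 220, 56, 30, 972], [340, 220, 110, 41, 1268], [455, 220, 33, 16, 256], [408, 231, 54, 23, 465], [340, 242, 26, 24, 273], [387, 245, 11, 8, 69]]
```

Run:
```python
import cv2,numpy as np
a=cv2.imread("pics/scene1.png")[195:300,330:480];b=cv2.imread("pics/s10.png")[195:300,330:480]
cv2.imwrite("pics/cmp.png",cv2.resize(np.vstack([a,b]),None,fx=2.8,fy=2.8))
```

```text
(no output)
```

View pics/cmp.png

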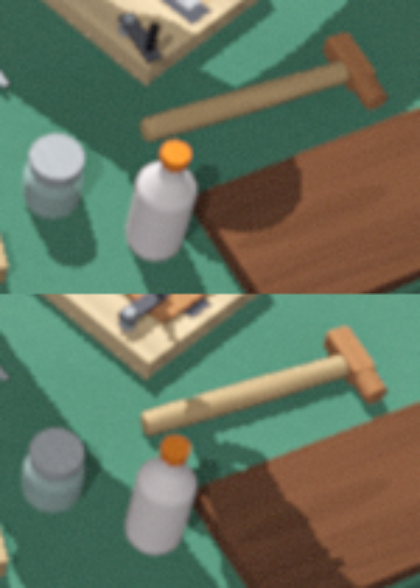

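The template is seated on the jig and the turn-button is swung in square over its edge. I handed the job in at about 17.9 s with the gripper clear; no verdict was reported.

**What I did:** I measured the template, pins and button post from the cameras. I gripped the handle, lined the slot up over its pin as seen from the wrist camera, and lowered the template in steps of 2 mm or less. It dropped over both pins without any sliding. The highest force I read was about 8 N upward, when it touched the jig's top. I then pushed the button round with the shut fingers and backed away.

**Last checks:**
- **Template:** it touched down with its underside at about 30 mm, which is the seated height. Both pins show in their holes. Its corners, measured after release, put its middle about 2.4 mm along x and 3.1 mm along y from the jig's origin. The pins had measured a shift of only about 0 and 2 mm, so these disagree by a millimetre or two, which is about the calibration error.
- **Turn-button:** its two edges gave 1.55 and 1.57 rad.
- **Bystanders:** my before-and-after comparison of the scene flagged about 3,700 changed pixels near the jar, mallet, glue and template's old spot. I only looked into this after handing in. Side by side, the jar, mallet and glue are in the same places, and the change there is the arm's shadow. The others I checked only by eye in the full view, where they look unmoved.

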